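# Set the check-valve balls on their seats

## Task

The four brass ball check valves are stripped for a rebuild and their four steel balls are lying loose among things on the bench. Set each ball on the valve whose conical seat it fits - smallest ball on smallest valve, and so on up to the largest - so that it rests centred in the seat and cannot roll away. The seats are freshly lapped: lower the balls on, do not drop them, and leave the valves standing upright where they are.

Things in the scene. Friction and masses are not known exactly. Their poses are not given: they have to be found in the camera images.
- ball_24_center (a point): centre of the smallest of four loose, plain polished steel balls (24 mm diameter, 56 g or up to a third more or less); it lies on the worktop, rolls if pushed; fits valve_24. Axes mean nothing. Mind the fixed equipment: a machine frame 0.45 m tall behind the middle of the bench (x over 0.64, y 0.03 to 0.26; carry round its front), a control box 90 mm high (x 0.42 to 0.57, y -0.32 to -0.07).
- valve_24_mouth (a point): centre of the top face of the smallest of four brass check valves standing loose, upright on the worktop, 34 mm high: hexagon foot 30 mm across flats, 13 mm high; above it a threaded nose 22 mm in diameter with a 45 degree conical seat 19 mm wide at its mouth. The 24 mm ball centres itself there, its centre 7.6 mm above this point. z up; any yaw.
- ball_32_center (a point): centre of the second smallest of four loose, plain polished steel balls (32 mm diameter, 134 g or up to a third more or less); it lies on the worktop, rolls if pushed; fits valve_32. Axes mean nothing. Mind the fixed equipment: a machine frame 0.45 m tall behind the middle of the bench (x over 0.64, y 0.03 to 0.26; carry round its front), a control box 90 mm high (x 0.42 to 0.57, y -0.32 to -0.07).
- valve_32_mouth (a point): centre of the top face of the second smallest of four brass check valves standing loose, upright on the worktop, 34 mm high: hexagon foot 38 mm across flats, 13 mm high; above it a threaded nose 29 mm in diameter with a 45 degree conical seat 25 mm wide at its mouth. The 32 mm ball centres itself there, its centre 10.1 mm above this point. z up; any yaw.
- ball_40_center (a point): centre of the second largest of four loose, plain polished steel balls (40 mm diameter, 261 g or up to a third more or less); it lies on the worktop, rolls if pushed; fits valve_40. Axes mean nothing. Mind the fixed equipment: a machine frame 0.45 m tall behind the middle of the bench (x over 0.64, y 0.03 to 0.26; carry round its front), a control box 90 mm high (x 0.42 to 0.57, y -0.32 to -0.07).
- valve_40_mouth (a point): centre of the top face of the second largest of four brass check valves standing loose, upright on the worktop, 34 mm high: hexagon foot 46 mm across flats, 13 mm high; above it a threaded nose 37 mm in diameter with a 45 degree conical seat 31 mm wide at its mouth. The 40 mm ball centres itself there, its centre 12.7 mm above this point. z up; any yaw.
- ball_48_center (a point): centre of the largest of four loose, plain polished steel balls (48 mm diameter, 452 g or up to a third more or less); it lies on the worktop, rolls if pushed; fits valve_48. Axes mean nothing. Mind the fixed equipment: a machine frame 0.45 m tall behind the middle of the bench (x over 0.64, y 0.03 to 0.26; carry round its front), a control box 90 mm high (x 0.42 to 0.57, y -0.32 to -0.07).
- valve_48_mouth (a point): centre of the top face of the largest of four brass check valves standing loose, upright on the worktop, 34 mm high: hexagon foot 54 mm across flats, 13 mm high; above it a threaded nose 44 mm in diameter with a 45 degree conical seat 37 mm wide at its mouth. The 48 mm ball centres itself there, its centre 15.2 mm above this point. z up; any yaw.
Not all that is in view belongs to the job. Leave any purple look-alike of the part that bears ball_32_center alone.

How it is judged:
At the end, for the whole second after the job is handed in: Each of the four balls rests on the valve of its own size: centre within 4 mm of the valve's axis and within 3 mm of its seated height, slower than 0.02 m/s; each valve upright (within 0.08 rad) and within 25 mm of where it stood (horizontal distance between ball_24_center and valve_24_mouth below 0.004 m and z of ball_24_center in the frame of valve_24_mouth between 0.004608 and 0.010608 m and linear speed of each of ball_24, ball_32, ball_40, ball_48 below 0.02 m/s and angle between each of valve_24_mouth, valve_32_mouth, valve_40_mouth, valve_48_mouth's own z axis and vertical below 0.08 rad and distance of each of valve_24_mouth, valve_32_mouth, valve_40_mouth, valve_48_mouth from where it was at the start of the episode below 0.025 m and horizontal distance between ball_32_center and valve_32_mouth below 0.004 m and z of ball_32_center in the frame of valve_32_mouth between 0.007144 and 0.013144 m and horizontal distance between ball_40_center and valve_40_mouth below 0.004 m and z of ball_40_center in the frame of valve_40_mouth between 0.00968 and 0.01568 m and horizontal distance between ball_48_center and valve_48_mouth below 0.004 m and z of ball_48_center in the frame of valve_48_mouth between 0.012216 and 0.018216 m); the robot touches nothing.
It fails at once if ball_24 is dropped onto its valve (faster than 0.6 m/s within 40 mm of the mouth) (linear speed of ball_24 above 0.6 m/s and distance between ball_24_center and valve_24_mouth below 0.04 m).
It fails at once if ball_32 is dropped onto its valve (faster than 0.6 m/s within 40 mm of the mouth) (linear speed of ball_32 above 0.6 m/s and distance between ball_32_center and valve_32_mouth below 0.04 m).
It fails at once if ball_40 is dropped onto its valve (faster than 0.6 m/s within 40 mm of the mouth) (linear speed of ball_40 above 0.6 m/s and distance between ball_40_center and valve_40_mouth below 0.04 m).
It fails at once if ball_48 is dropped onto its valve (faster than 0.6 m/s within 40 mm of the mouth) (linear speed of ball_48 above 0.6 m/s and distance between ball_48_center and valve_48_mouth below 0.04 m).
It also fails if it takes over 128 s, if anything falls off the work surface, if the arm or the gripper's body presses on something with over 40 N, if the wrist force passes 120 N, or if a joint passes its speed limit or range.

## Robot

A 6-joint arm with a two-finger parallel gripper is mounted at the origin on a cart in front of the work surface, level with it; the furniture and walls round the work are solid. World frame = base frame: x ahead of the robot, y to its left, z up, the work surface at z = 0. Lengths are in m, angles in rad, forces in N, time in s.
With the tool pointing down it reaches from about 0.375 to 0.9 m from the base axis. Payload 3.1 kg.
Tool frame: the origin (TCP) lies on the centre line of the jaws, within the pads' length; the fingertips stand robot.tip_reach ahead of it and the grasp point (between the pads) lies 8 mm behind it (robot.tip_reach is the distance from the TCP to the fingertips, in m); z points along the fingers, y is the line along which they close (so a half turn about z gives the same grasp; the last joint's range is limited). The gripper opens to 87 mm and grips with 3 to 60 N. Pads are 19 mm wide; open, the fingers measure 117 mm over their backs; the gripper's body (75 mm by 190 mm) begins 51 mm behind the grasp point.
Start: joints at [0.975, 0.527, 1.433, -0, 1.181, -0.178], TCP at [0.254, 0.571, 0.234] pointing down, gripper open.
Joint ranges: [-3.08, 3.08], [-0.75, 2.2], [0.22, 2.44], [-1.43, 4.57], [0, 2.65], [-2.85, 2.85]. Speed limits (rad/s): [2.79, 2.79, 3.14, 3.14, 3.14, 3.14].

## Interface

Orientations are given as a unit quaternion [x, y, z, w].
In Python, from rig import robot gives the robot as it stands.
- The arm moves only by the tool jog_arm, never from a script. Its argument "motion" is one flat list of numbers, 7 for each row, row after row: the shift along the tool's x, y, z scaled (see below), then the turn, a rotation vector about the tool's x, y, z scaled (see below), then the gripper's target within -1 to 1 (shut at 1, half-way at 0, fully open at -1). In form: [x, y, z, rx, ry, rz, hand, x, y, z, rx, ry, rz, hand, ...]. A call has 1 to 12 rows; each row shifts and turns the commanded pose from where the row before left it, along the tool's axes as they then stand; what a row does not reach is not made up. The controller multiplies each number of a shift by 4 cm and each number of a turn by 4 degrees. A row lasts 1/8 s, in which the tool goes at most 62.5 mm and 10.7 degrees, less where a joint would pass 70% of its speed; a pose out of reach is approached as far as the arm can. A call with a number of a shift or a turn outside -1 to 1 is refused whole. A call with a gripper value outside its range is refused whole. The fingers move at their own pace and stop on an object; "grip_force" is the grip in N (left out, the last holds). Time passes only in rows, so rows that do not move let the fingers close. It gives the time, the measured TCP pose, the force, the opening and the grip force at its end, in the units of the state.
- robot.get_obs(): the state, without advancing time (a new reading comes with each control period).
- robot.camera(name): name is "scene" or "top"; returns the picture (384x512x3 uint8, blue, green, red); there is no depth.
- robot.calibration(name): a dict with "fx", "fy", "cx", "cy" (pixels), "R" (3x3) and "t" (3): a world point X has camera coordinates R X + t. Camera axes: x right, y down, z forward; pixel columns grow to the right and rows downward; lengths in m; the calibration is good to about 2 mm. A picture is of the moment at which its call begins. calibration takes no time and is no camera call.
- robot.hand_in(): hands the job in; it is judged then, once.
The state is a dict: "time": time; "q": joint angles; "joint_velocities": joint speeds; "joint_torque": joint torques, N m; "position": TCP position; "tool_rot": TCP orientation; "ft_force": force on the tool from outside, world axes, zero at the start; "moment": the same for the moment, N m; "grip_width": finger opening in m; "grip_force": force on a finger pad.
Only numpy, scipy, OpenCV 4.12 (cv2) and the standard library are available. Lean on these libraries where they do the work, as an engineer would, in place of code of your own. Each camera call takes 0.05 s, during which the arm holds its last target. There are 200 camera calls.

## Working session

There is one attempt and no reset: what is moved stays moved. The work goes in short steps, Python scripts to look and compute and a tool call to move; the robot and the scene stay as the last step left them, time stands still between calls to the robot, and variables do not carry over. Pictures are saved under pics/ and viewed, at most 14 in all, crops included, and the job is handed in when it is done.

Besides the shell and the picture viewer there is one more tool, called as name(argument=value, ...), one argument or row to a line, values as JSON. jog_arm: Moves the arm, as the interface text tells. Shifts and turns lie within -1 to 1; 1 stands for 4 cm of shift or 4 degrees of turn. Its arguments: {"type":"object","properties":{"motion":{"type":"array","items":{"type":"number"}},"grip_force":{"type":"number"}},"required":["motion"]}

```bash
mkdir -p pics; python3 - <<'E'
from rig import robot
import cv2
for n in("scene","top"):
    cv2.imwrite(f"pics/{n}0.png",robot.camera(n)); print(robot.calibration(n))
print(robot.get_obs(), robot.tip_reach)
E
```

```text
{'fx': 460.60855917604897, 'fy': 460.60855917604897, 'cx': 256.19978366662605, 'cy': 186.53082692487493, 'R': array([[ 0.84885487, -0.52857981,  0.00698465],
       [-0.39885112, -0.64908115, -0.64777423],
       [ 0.34693398,  0.54708047, -0.76180035]]), 't': array([-0.41318578,  0.27843678,  1.09358083])}
{'fx': 439.5176816248628, 'fy': 439.5176816248628, 'cx': 255.05221877395124, 'cy': 182.26844167360613, 'R': array([[-0.01479059, -0.99981744,  0.01209625],
       [-0.990256  ,  0.01297166, -0.1386535 ],
       [ 0.13847128, -0.01402915, -0.99026708]]), 't': array([0.03187325, 0.49941164, 1.15182985])}
{'time': 0.1, 'q': array([ 9.74506600e-01,  5.28364666e-01,  1.43377052e+00, -6.93364228e-06,
        1.18140601e+00, -1.78497754e-01]), 'joint_velocities': array([ 8.53056480e-04, -2.37425022e-03, -1.86823294e-03,  1.15155982e-03,
        2.63979719e-05, -1.62449128e-03]), 'joint_torque': array([ 9.34069112e-05, -4.40982842e+01, -1.77150321e+01,  6.35104277e-02,
        5.33451838e-02, -3.18993114e-05]), 'position': array([0.25319902, 0.57071718, 0.23267588]), 'tool_rot': array([ 2.07378625e-01,  9.78260270e-01, -9.03287810e-04, -3.65089247e-04]), 'ft_force': array([-1.15349294,  0.27042824,  0.79118289]), 'moment': array([-0.00816608,  0.00590587,  0.02394955]), 'grip_force': 0.0, 'grip_width': 0.08695534376092759} 0.011
```

```bash
python3 - <<'E'
import cv2
for n in("scene","top"):
    cv2.imwrite(f"pics/{n}0b.png",cv2.resize(cv2.imread(f"pics/{n}0.png"),(800,600),interpolation=cv2.INTER_CUBIC))
E
```

```text
(no output)
```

View pics/top0b.png

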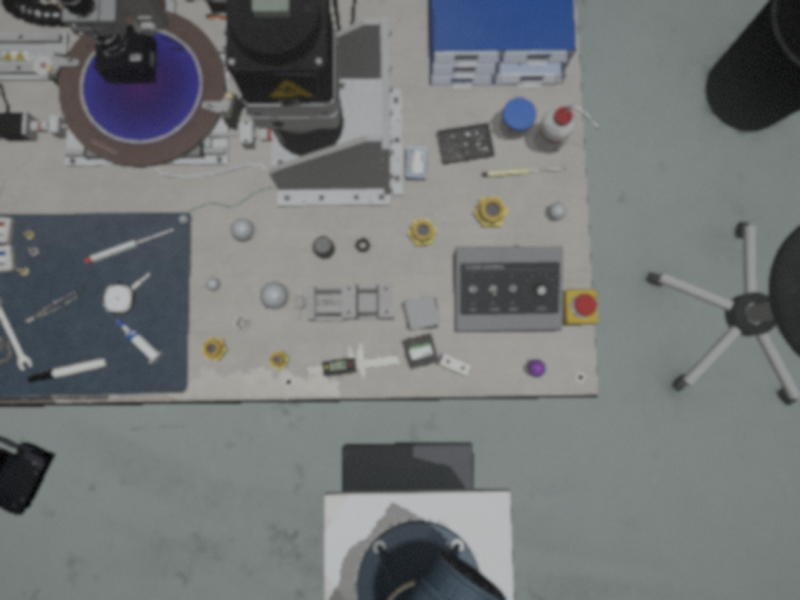

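View pics/scene0b.png

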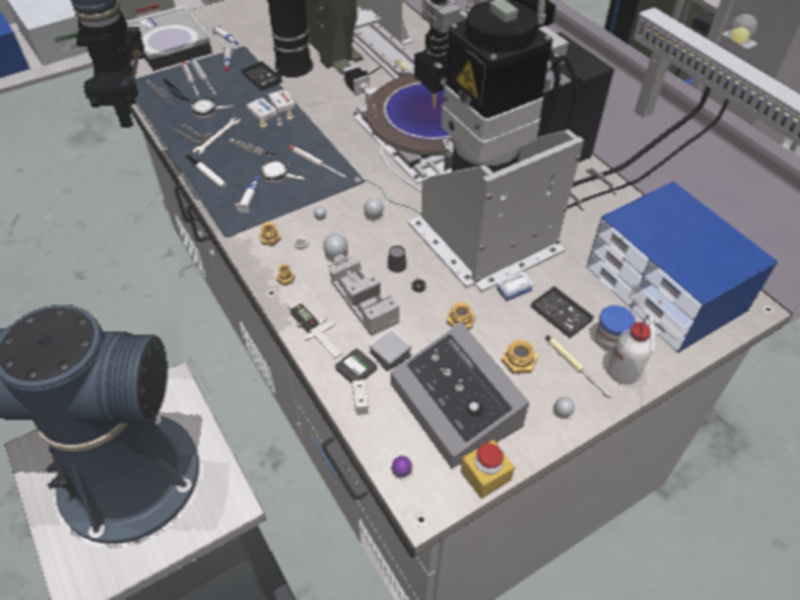

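The scene shows four grey balls and four brass valves. In the top view (800 px wide) I read:
- **Balls:** 48 at (274,295), 40 at (242,230), 32 at (557,211), 24 at (213,283).
- **Valves:** 48 at (491,210), 40 at (422,232), 32 at (214,348), 24 at (279,359).
- **Decoy:** the purple ball at (537,368), which I will leave alone.

Next I'll confirm these in an enlarged montage and measure the sizes.

```bash
cat > h.py <<'E'
import numpy as np, cv2
from rig import robot
def ray(n,u,v):
    c=robot.calibration(n);R=c["R"];o=-R.T@c["t"]
    return o,R.T@np.array([(u-c["cx"])/c["fx"],(v-c["cy"])/c["fy"],1])
def at(n,u,v,z):
    o,d=ray(n,u,v);return (o+d*(z-o[2])/d[2])[:2]
def proj(n,X):
    c=robot.calibration(n);p=c["R"]@np.array(X)+c["t"]
    return np.array([c["fx"]*p[0]/p[2]+c["cx"],c["fy"]*p[1]/p[2]+c["cy"]]),c["fx"]/p[2]
E
python3 - <<'E'
from h import *
B={48:(274,295),40:(242,230),32:(557,211),24:(213,283)}
V={48:(491,210),40:(422,232),32:(214,348),24:(279,359)}
top=cv2.imread("pics/top0.png");sc=cv2.imread("pics/scene0.png")
rows=[]
for im,n in((top,"top"),(sc,"scene")):
  for D,z in((B,None),(V,.034)):
    r=[]
    for k,(u,v) in D.items():
        zz=k/2000 if z is None else z
        xy=at("top",u*.64,v*.64,zz)
        p,s=proj(n,[*xy,zz]); 
        c=cv2.getRectSubPix(im,(40,30),(float(p[0]),float(p[1])))
        # map: crop px (i,j) -> image p - ((40-1)/2,(30-1)/2)+(i,j)
        r.append(cv2.resize(c,(200,150),interpolation=cv2.INTER_CUBIC))
        print(n,"B" if z is None else "V",k,xy.round(3),p.round(1),round(s*k/1000,1))
    rows.append(np.hstack(r))
cv2.imwrite("pics/m.png",np.vstack(rows))
E
```

```text
top B 48 [0.486 0.241] [175.4 188.8] 17.7
top B 40 [0.603 0.299] [154.9 147.2] 14.5
top B 32 [ 0.632 -0.261] [356.5 135. ] 11.5
top B 24 [0.51 0.35] [136.3 181.1] 8.7
top V 48 [ 0.631 -0.14 ] [314.2 134.4] 17.5
top V 40 [ 0.593 -0.018] [270.1 148.5] 14.6
top V 32 [0.395 0.34 ] [137.  222.7] 12.0
top V 24 [0.375 0.23 ] [178.6 229.8] 9.0
scene B 48 [0.486 0.241] [213.4 157.2] 16.1
scene B 40 [0.603 0.299] [237.4 132.8] 12.7
scene B 32 [ 0.632 -0.261] [360.  260.2] 12.7
scene B 24 [0.51 0.35] [203.9 135.7] 7.6
scene V 48 [ 0.631 -0.14 ] [330.8 222.9] 18.3
scene V 40 [ 0.593 -0.018] [292.4 198. ] 14.6
scene V 32 [0.395 0.34 ] [171.  146.1] 10.6
scene V 24 [0.375 0.23 ] [181.1 171.8] 8.4
```

View pics/m.png

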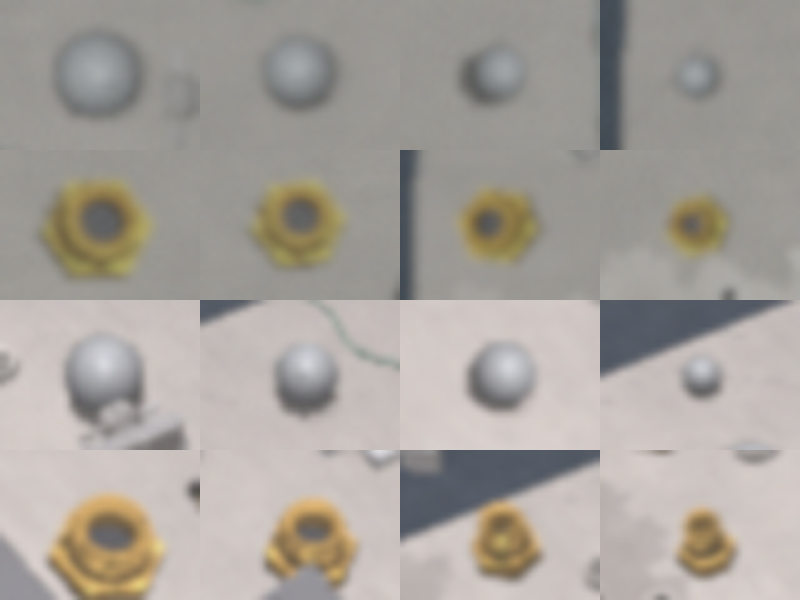

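The montage confirms the identification: all sizes match the projected diameters, and none of these balls is purple. Next I'll fit the silhouettes in both views.

```bash
cat >> h.py <<'E'
def sil(n,k,kind,x,y,yaw,shape,S=8):
    if kind=="B":
        p,s=proj(n,[x,y,k/2000]);hulls=[p+s*k/2000*np.array([[np.cos(a),np.sin(a)] for a in np.linspace(0,6.283,40)])]
    else:
        af={48:54,40:46,32:38,24:30}[k]/1000;nd={48:44,40:37,32:29,24:22}[k]/2000
        hx=[(x+af/3**.5*np.cos(yaw+i*np.pi/3),y+af/3**.5*np.sin(yaw+i*np.pi/3)) for i in range(6)]
        nc=[(x+nd*np.cos(a),y+nd*np.sin(a)) for a in np.linspace(0,6.283,24)]
        hulls=[np.array([proj(n,[*q,z])[0] for q in Q for z in zz]) for Q,zz in((hx,(0,.013)),(nc,(.013,.034)))]
    m=np.zeros((shape[0]*S,shape[1]*S),np.uint8)
    return m,hulls,S
def soft(n,k,kind,x,y,yaw,o,w=44):
    S=6;m=np.zeros((w*S,w*S),np.uint8)
    for h in sil(n,k,kind,x,y,yaw,(1,1))[1]:
        q=((h-o+.5)*S).astype(np.float32)
        cv2.fillConvexPoly(m,cv2.convexHull(q).astype(np.int32),255)
    return cv2.GaussianBlur(cv2.resize(m,(w,w),interpolation=cv2.INTER_AREA).astype(float)/255,(0,0),.8)
E
cat > fit.py <<'E'
from h import *
from scipy.optimize import minimize
G={("B",48):(.486,.241),("B",40):(.603,.299),("B",32):(.632,-.261),("B",24):(.51,.35),("V",48):(.631,-.14),("V",40):(.593,-.018),("V",32):(.395,.34),("V",24):(.375,.23)}
def fit(kind,k,g,ims,names):
    data=[]
    for n in names:
        im=ims[n].astype(float);p,s=proj(n,[*g,k/2000 if kind=="B" else .017]);o=np.round(p)-22
        x0,y0=o.astype(int);c=im[y0:y0+44,x0:x0+44]
        f=c[...,2]-c[...,0] if kind=="V" else c
        data.append((n,o,f,s*k/2000))
    def cost(q):
        t=0
        for n,o,f,r in data:
            m=soft(n,k,kind,q[0]/100,q[1]/100,q[2]/10,o)
            # image = a + b*m within neighbourhood: least squares
            w=cv2.dilate((soft(n,k,kind,*g,0,o)>.05).astype(np.uint8),np.ones((7,7)))>0
            F=f[w].reshape(w.sum(),-1);A=np.c_[np.ones(w.sum()),m[w]]
            t+=((F-A@np.linalg.lstsq(A,F,rcond=None)[0])**2).sum()/((F-F.mean(0))**2).sum()
        return t
    return min((minimize(cost,[g[0]*100,g[1]*100,y],method="Nelder-Mead",options=dict(initial_simplex=np.array([[g[0]*100,g[1]*100,y],[g[0]*100+.5,g[1]*100,y],[g[0]*100,g[1]*100+.5,y],[g[0]*100,g[1]*100,y+2.]]))) for y in ((0.,) if kind=="B" else (0.,4.))),key=lambda r:r.fun)
if __name__=="__main__":
    ims={n:cv2.imread(f"pics/{n}0.png") for n in("top","scene")}
    for (kd,k),g in G.items():
        for names in(("top",),("scene",),("top","scene")):
            r=fit(kd,k,g,ims,names);print(kd,k,names,(r.x[:2]*10).round(1),"yaw",round(np.degrees(r.x[2]/10)),round(r.fun,2))
E
python3 fit.py
```

```text
B 48 ('top',) [485.3 240.9] yaw 2 0.79
B 48 ('scene',) [480.7 220.1] yaw 11 0.46
B 48 ('top', 'scene') [478.6 216.5] yaw 22 1.38
B 40 ('top',) [599.9 296.5] yaw 6 0.75
B 40 ('scene',) [598.8 283.9] yaw 20 0.39
B 40 ('top', 'scene') [599.  286.7] yaw 6 1.27
B 32 ('top',) [ 627.7 -249.7] yaw -8 0.44
B 32 ('scene',) [ 627.6 -263.6] yaw 11 0.43
B 32 ('top', 'scene') [ 627.7 -254.3] yaw -2 1.37Traceback (most recent call last):
  File "fit.py", line 25, in <module>
    r=fit(kd,k,g,ims,names);print(kd,k,names,(r.x[:2]*10).round(1),"yaw",round(np.degrees(r.x[2]/10)),round(r.fun,2))
  File "fit.py", line 20, in fit
    return min((minimize(cost,[g[0]*100,g[1]*100,y],method="Nelder-Mead",options=dict(initial_simplex=np.array([[g[0]*100,g[1]*100,y],[g[0]*100+.5,g[1]*100,y],[g[0]*100,g[1]*100+.5,y],[g[0]*100,g[1]*100,y+2.]]))) for y in ((0.,) if kind=="B" else (0.,4.))),key=lambda r:r.fun)
  File "fit.py", line 20, in <genexpr>
    return min((minimize(cost,[g[0]*100,g[1]*100,y],method="Nelder-Mead",options=dict(initial_simplex=np.array([[g[0]*100,g[1]*100,y],[g[0]*100+.5,g[1]*100,y],[g[0]*100
[... 359 characters left out ...]
0, args, callback, bounds=bounds,
                               **options)
    fsim[j] = func(sim[j])
              ~~~~^^^^^^^^
    fx = function(np.copy(x), *(wrapper_args + args))
  File "fit.py", line 14, in cost
    m=soft(n,k,kind,q[0]/100,q[1]/100,q[2]/10,o)
  File "h.py", line 23, in soft
    for h in sil(n,k,kind,x,y,yaw,(1,1))[1]:
             ~~~^^^^^^^^^^^^^^^^^^^^^^^^
  File "h.py", line 13, in sil
    p,s=proj(n,[x,y,k/2000]);hulls=[p+s*k/2000*np.array([[np.cos(a),np.sin(a)] for a in np.linspace(0,6.283,40)])]
        ~~~~^^^^^^^^^^^^^^^^
  File "h.py", line 9, in proj
    c=robot.calibration(n);p=c["R"]@np.array(X)+c["t"]
ValueError: time passes only in moves, steps and waits
```

```bash
sed -i 's/^def ray/from functools import cache\ncal=cache(robot.calibration)\ndef ray/; s/robot.calibration(n)/cal(n)/' h.py; timeout 400 python3 - <<'E'
from fit import *
ims={n:cv2.imread(f"pics/{n}0.png") for n in("top","scene")}
for (kd,k),g in G.items():
    if kd=="B":continue
    for names in(("top",),("scene",)):
        r=fit(kd,k,g,ims,names);print(kd,k,names,(r.x[:2]*10).round(1),"yaw",round(np.degrees(r.x[2]/10)),round(r.fun,2))
R={48:((98,74),(104,74)),40:((100.5,72.5),(106.5,75)),32:((97.5,73),(103,73)),24:((98,76),(101.5,74))}
for k,rd in R.items():
    u,v={48:(274,295),40:(242,230),32:(557,211),24:(213,283)}[k]
    xy=at("top",u*.64,v*.64,k/2000)
    for n,(a,b) in zip(("top","scene"),rd):
        p,_=proj(n,[*xy,k/2000]);print("B",k,n,(at(n,p[0]+(a-99.5)/5,p[1]+(b-74.5)/5,k/2000)*1000).round(1))
E
```

```text
V 48 ('top',) [ 635.3 -142.4] yaw 32 0.31
V 48 ('scene',) [ 637.5 -142.4] yaw -28 0.28
V 40 ('top',) [599.5 -18.5] yaw 36 0.25
V 40 ('scene',) [603.3 -16.1] yaw -24 0.37
V 32 ('top',) [396.6 348.7] yaw 20 0.17
V 32 ('scene',) [399.3 347.7] yaw 2 0.16
V 24 ('top',) [375.4 235.7] yaw 44 0.11
V 24 ('scene',) [378.5 234.5] yaw -21 0.11
B 48 top [486.5 242. ]
B 48 scene [488.7 240.1]
B 40 top [604.2 298.8]
B 40 scene [606.6 296.6]
B 32 top [ 632.7 -259.4]
B 32 scene [ 633.9 -260.8]
B 24 top [509.6 351. ]
B 24 scene [511.7 350. ]
```

All positions agree to within a constant camera bias of about 2 mm. I'll start with ball 24.

```bash
cat > go.py <<'E'
import sys,numpy as np
from rig import robot
from scipy.spatial.transform import Rotation as Ro
# usage: go.py x y z theta(deg) in mm : prints tool-frame shift in units (4cm) at the present yaw and at the target yaw, turn units (4deg)
o=robot.get_obs();R=Ro.from_quat(o["tool_rot"]).as_matrix();th=np.degrees(np.arctan2(R[1,1],R[0,1]))
print("t",round(o["time"],2),"pos",(o["position"]*1000).round(1),"th",round(th,1),"tilt",(R[:2,2]*57.3).round(2),"q",o["q"].round(2),"w",round(o["grip_width"]*1000,1),"F",o["ft_force"].round(1),"gf",round(o["grip_force"],1))
for a in range(1,len(sys.argv),4):
    x,y,z,t=map(float,sys.argv[a:a+4]);d=(np.array([x,y,z])-o["position"]*1000)/40
    for T in(th,t):
        c,s=np.cos(np.radians(T)),np.sin(np.radians(T));print(f"at th {T:.0f}: x {-s*d[0]+c*d[1]:.3f} y {c*d[0]+s*d[1]:.3f} z {-d[2]:.3f}")
    print("turn z",round(-(((t-th+180)%360)-180)/4,2))
E
```

jog_arm(
  motion=[-0.4,-0.12,0.1,0,0,0,-0.15,-0.8,-0.24,0.3,0,0,0,-0.15,-0.8,-0.24,0.3,0,0,0,-0.15,-0.8,-0.24,0.3,0,0,0,-0.15,-0.8,-0.24,0.3,0,0,0,-0.15,-0.8,-0.24,0.3,0,0,0,-0.15,-0.8,-0.24,0.3,0,0,0,-0.15,-0.8,-0.24,0.3,0,0,0,-0.15,-0.8,-0.24,0.3,0,0,0,-0.15,-0.8,-0.24,0.3,0,0,0,-0.15,-0.53,-0.13,0.1,0,0,0,-0.15,0,0,0,0,0,0,-0.15],
  grip_force=30,
)

```text
time: 1.6
position: [0.5129, 0.3498, 0.1172]
tool_rot: [0.209, 0.978, -0.0, -0.0]
ft_force: [-0.0, 0.5, -0.5]
grip_width: 0.0497
grip_force: 0.0
```

```bash
python3 go.py 510.7 350.5 17 66
```

```text
t 1.6 pos [512.9 349.8 117.2] th 65.9 tilt [-0.01 -0.  ] q [ 0.42  0.67  1.54  0.    0.93 -0.73] w 49.7 F [-0.   0.5 -0.5] gf 0.0
at th 66: x 0.058 y -0.008 z 2.506
at th 66: x 0.058 y -0.007 z 2.506
turn z -0.03
```

jog_arm(
  motion=[0.06,0,0.5,0,0,0,-0.15,0,0,0.8,0,0,0,-0.15,0,0,0.8,0,0,0,-0.15,0,0,0.4,0,0,0,-0.15,0,0,0,0,0,0,-0.15,0,0,0,0,0,0,1,0,0,0,0,0,0,1,0,0,0,0,0,0,1,0,0,0,0,0,0,1],
  grip_force=20,
)

```text
time: 2.72
position: [0.5099, 0.3523, 0.0182]
tool_rot: [0.207, 0.978, 0.0, 0.001]
ft_force: [-0.8, 0.5, 1.7]
grip_width: 0.0227
grip_force: 20.0
```

```bash
python3 go.py 377 235 80 66 377 235 47 66
```

```text
t 2.73 pos [509.9 352.3  18.2] th 66.1 tilt [0.07 0.03] q [ 0.42  0.81  1.58  0.    0.74 -0.73] w 22.7 F [-0.8  0.5  1.7] gf 20.0
at th 66: x 1.847 y -4.030 z -1.545
at th 66: x 1.843 y -4.031 z -1.545
turn z 0.01
at th 66: x 1.847 y -4.030 z -0.720
at th 66: x 1.843 y -4.031 z -0.720
turn z 0.01
```

jog_arm(
  motion=[0,0,-0.3,0,0,0,1,0,0,-0.8,0,0,0,1,0,0,-0.8,0,0,0,1,0.15,-0.35,-0.1,0,0,0,1,0.35,-0.76,0,0,0,0,1,0.35,-0.76,0,0,0,0,1,0.35,-0.76,0,0,0,0,1,0.35,-0.76,0,0,0,0,1,0.2,-0.45,0,0,0,0,1,0.1,-0.19,0,0,0,0,1,0,0,0,0,0,0,1,0,0,0,0,0,0,1],
)

```text
time: 4.22
position: [0.3778, 0.2355, 0.0978]
tool_rot: [0.207, 0.978, 0.001, 0.001]
ft_force: [1.2, 0.3, -1.3]
grip_width: 0.0228
grip_force: 20.0
```

```bash
cat > snap.py <<'E'
import sys
from h import *
o=robot.get_obs();P=o["position"]
x,y,tag=float(sys.argv[1])/1000,float(sys.argv[2])/1000,sys.argv[3]
r=[]
for n in("top","scene"):
    im=robot.camera(n);p,_=proj(n,[x,y,.045]);r.append(cv2.resize(cv2.getRectSubPix(im,(57,57),(float(p[0]),float(p[1]))),(399,399),interpolation=cv2.INTER_CUBIC))
    cv2.imwrite(f"pics/{tag}_{n}.png",im)
cv2.imwrite(f"pics/{tag}.png",np.hstack(r))
E
python3 go.py 377 235 48 66; python3 snap.py 377 235 a24; python3 go.py 377 235 48 66
```

```text
t 4.22 pos [377.8 235.5  97.8] th 66.1 tilt [0.12 0.04] q [ 0.31  0.54  2.    0.    0.6  -0.85] w 22.8 F [ 1.2  0.3 -1.3] gf 20.0
at th 66: x 0.014 y -0.019 z 1.245
at th 66: x 0.014 y -0.019 z 1.245
turn z 0.02
t 4.33 pos [377.5 235.4  97.6] th 66.1 tilt [0.08 0.03] q [ 0.31  0.54  2.    0.    0.6  -0.85] w 22.4 F [ 0.5  0.6 -0.7] gf 20.0
at th 66: x 0.007 y -0.013 z 1.241
at th 66: x 0.007 y -0.013 z 1.241
turn z 0.02
```

View pics/a24.png

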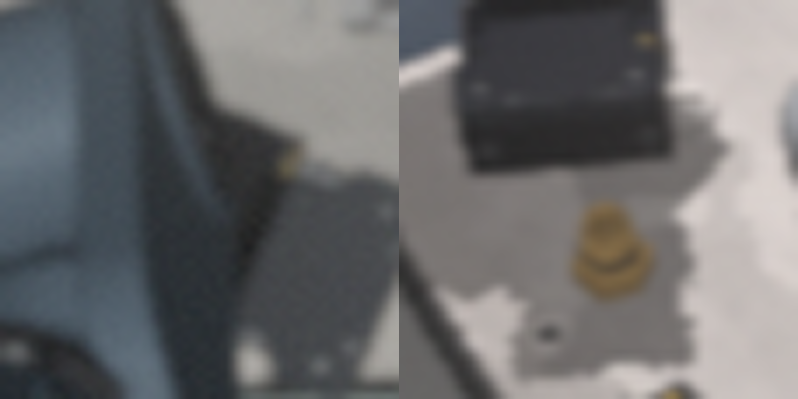

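The scene view shows the held tool hovering over the valve, which is at crop (605,250). Nothing is in the way, so I'll lower it.

jog_arm(
  motion=[0,0,0.4,0,0,0,1,0,0,0.4,0,0,0,1,0,0,0.25,0,0,0,1,0,0,0.1,0,0,0,1,0,0,0.05,0,0,0,1,0,0,0,0,0,0,1],
)

```text
time: 5.08
position: [0.3766, 0.2349, 0.0497]
tool_rot: [0.207, 0.978, 0.0, 0.0]
ft_force: [0.3, -0.5, -1.1]
grip_width: 0.0222
grip_force: 20.0
```

```bash
python3 go.py 377 235 47 66;python3 snap.py 377 235 b24
```

```text
t 5.08 pos [376.6 234.9  49.7] th 66.1 tilt [0.03 0.01] q [ 0.3   0.64  2.03  0.    0.47 -0.85] w 22.2 F [ 0.3 -0.5 -1.1] gf 20.0
at th 66: x -0.008 y 0.005 z 0.068
at th 66: x -0.008 y 0.005 z 0.068
turn z 0.02
```

View pics/b24.png

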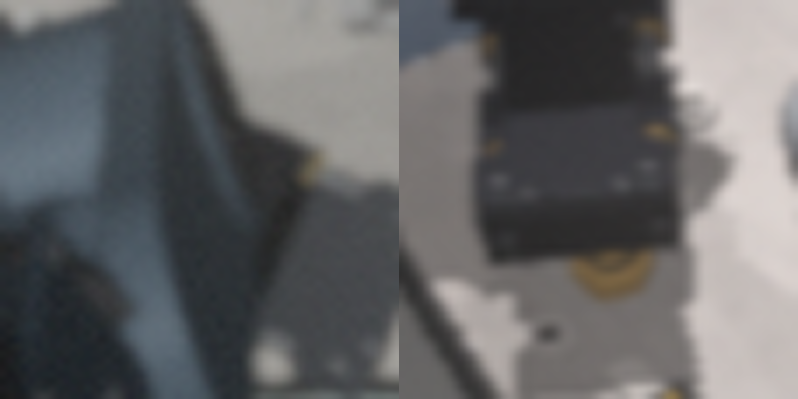

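jog_arm(
  motion=[0,0,0.03,0,0,0,1,0,0,0,0,0,0,1],
)

```text
time: 5.42
position: [0.3768, 0.235, 0.0487]
tool_rot: [0.207, 0.978, 0.0, 0.0]
ft_force: [0.3, 0.9, 2.7]
grip_width: 0.0225
grip_force: 20.0
```

jog_arm(
  motion=[0,0,0.03,0,0,0,1,0,0,0,0,0,0,1],
)

```text
time: 5.68
position: [0.3769, 0.2352, 0.048]
tool_rot: [0.207, 0.978, 0.001, 0.001]
ft_force: [-0.6, 1.7, 10.3]
grip_width: 0.0226
grip_force: 20.0
```

jog_arm(
  motion=[0,0,0.03,0,0,0,1,0,0,0,0,0,0,1],
)

```text
time: 5.92
position: [0.3771, 0.2356, 0.0475]
tool_rot: [0.208, 0.978, 0.001, 0.001]
ft_force: [-1.5, 3.4, 17.3]
grip_width: 0.0224
grip_force: 20.0
```

jog_arm(
  motion=[0,0,-0.04,0,0,0,1,0,0,0,0,0,0,0.3,0,0,0,0,0,0,0.1,0,0,0,0,0,0,-0.1,0,0,0,0,0,0,-0.1,0,0,0,0,0,0,-0.1,0,0,-0.4,0,0,0,-0.1,0,0,-0.8,0,0,0,-0.1,0,0,-0.8,0,0,0,-0.1,0,0,-0.4,0,0,0,-0.5,0,0,0,0,0,0,-0.5],
)

```text
time: 7.3
position: [0.3771, 0.2351, 0.1445]
tool_rot: [0.207, 0.978, 0.001, 0.001]
ft_force: [0.5, -0.1, 0.3]
grip_width: 0.0602
grip_force: 0.0
```

```bash
python3 go.py 487.6 241 120 0 487.6 241 21 0; python3 snap.py 377 235 c24
```

```text
t 7.3 pos [377.1 235.1 144.5] th 66.1 tilt [0.17 0.05] q [ 0.3   0.44  1.96 -0.    0.73 -0.85] w 60.2 F [ 0.5 -0.1  0.3] gf 0.0
at th 66: x -2.465 y 1.256 z 0.614
at th 0: x 0.148 y 2.762 z 0.614
turn z 16.52
at th 66: x -2.465 y 1.256 z 3.089
at th 0: x 0.148 y 2.762 z 3.089
turn z 16.52
```

View pics/c24.png

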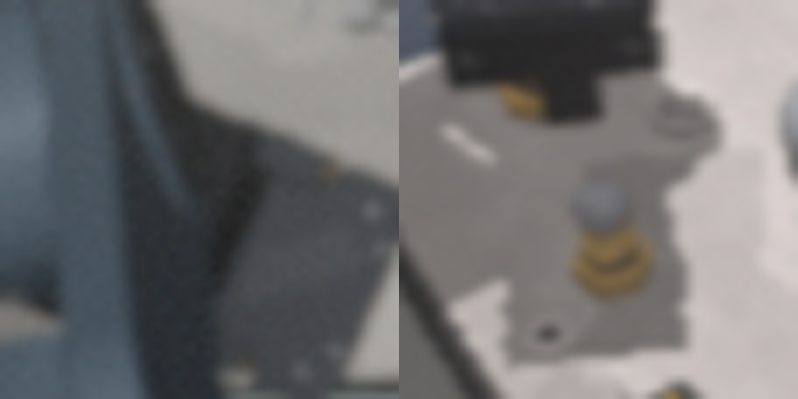

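Ball 24 sits on its valve: in the scene crop the ball is at (603,207), on the nose. Ball 48 is next.

jog_arm(
  motion=[0,0,0,0,0,0.7,-0.65,0,0,0,0,0,1,-0.65,0,0,0,0,0,1,-0.65,0,0,0,0,0,1,-0.65,0,0,0,0,0,1,-0.65,0,0,0,0,0,1,-0.65,0,0,0,0,0,1,-0.65,0,0,0,0,0,1,-0.65,0,0,0,0,0,1,-0.65,0,0,0,0,0,1,-0.65,0,0,0,0,0,1,-0.65,0,0,0,0,0,1,-0.65],
)

```text
time: 8.9
position: [0.3756, 0.2346, 0.1423]
tool_rot: [0.58, 0.815, -0.001, -0.001]
ft_force: [-0.9, -0.3, -0.1]
grip_width: 0.0717
grip_force: 0.0
```

jog_arm(
  motion=[0,0,0,0,0,1,-0.65,0,0,0,0,0,1,-0.65,0,0,0,0,0,1,-0.65,0,0,0,0,0,1,-0.65,0,0,0,0,0,0.82,-0.65,0,0.4,0.1,0,0,0,-0.65,0.05,0.8,0.2,0,0,0,-0.65,0.05,0.8,0.2,0,0,0,-0.65,0.05,0.5,0.1,0,0,0,-0.65,0,0.26,0,0,0,0,-0.65,0,0,0,0,0,0,-0.65],
)

```text
time: 10.28
position: [0.4875, 0.2406, 0.119]
tool_rot: [0.707, 0.707, -0.0, -0.0]
ft_force: [0.6, 0.9, 0.4]
grip_width: 0.0715
grip_force: 0.0
```

```bash
python3 go.py 487.6 241 21 0; python3 snap.py 487.6 241 a48
```

```text
t 10.28 pos [487.5 240.6 119. ] th -0.0 tilt [-0.02 -0.01] q [ 0.25  0.58  1.74 -0.    0.82  0.25] w 71.5 F [0.6 0.9 0.4] gf 0.0
at th -0: x 0.011 y 0.004 z 2.450
at th 0: x 0.011 y 0.004 z 2.450
turn z -0.01
```

View pics/a48.png

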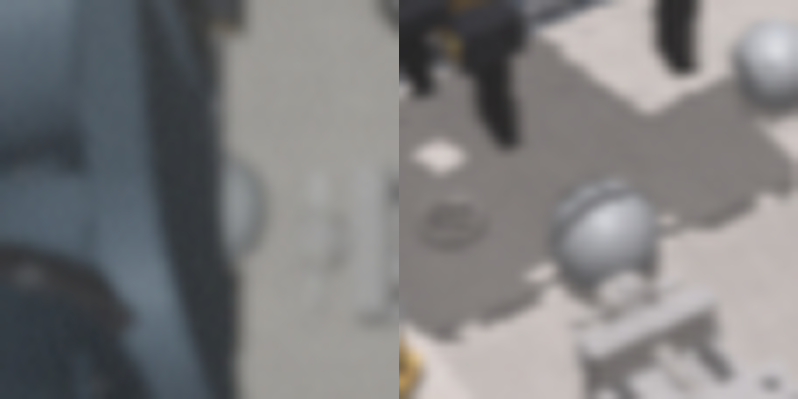

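The fingers straddle the ball: tips at (510,140) and (683,65), ball at (605,237). I'll descend and grasp.

jog_arm(
  motion=[0,0,0.5,0,0,0,-0.65,0,0,0.8,0,0,0,-0.65,0,0,0.75,0,0,0,-0.65,0,0,0.4,0,0,0,-0.65,0,0,0,0,0,0,-0.65,0,0,0,0,0,0,1,0,0,0,0,0,0,1,0,0,0,0,0,0,1,0,0,0,0,0,0,1],
  grip_force=40,
)

```text
time: 11.5
position: [0.4879, 0.2411, 0.0223]
tool_rot: [0.707, 0.707, 0.001, 0.001]
ft_force: [-0.2, -0.1, 2.3]
grip_width: 0.0462
grip_force: 40.0
```

```bash
python3 go.py 487.6 -142.4 130 0 636.4 -142.4 130 0
```

```text
t 11.5 pos [487.9 241.1  22.3] th -0.0 tilt [0.15 0.04] q [ 0.25  0.75  1.78 -0.    0.61  0.25] w 46.2 F [-0.2 -0.1  2.3] gf 40.0
at th -0: x -9.586 y -0.006 z -2.692
at th 0: x -9.586 y -0.009 z -2.692
turn z -0.0
at th -0: x -9.585 y 3.714 z -2.692
at th 0: x -9.586 y 3.711 z -2.692
turn z -0.0
```

jog_arm(
  motion=[0,0,-0.3,0,0,0,1,0,0,-0.8,0,0,0,1,0,0,-0.8,0,0,0,1,0,0,-0.6,0,0,0,1,-0.4,0,-0.2,0,0,0,1,-0.8,0,0,0,0,0,1,-0.9,0,0,0,0,0,1,-0.9,0,0,0,0,0,1,-0.9,0,0,0,0,0,1,-0.9,0,0,0,0,0,1,-0.9,0,0,0,0,0,1,-0.9,0.2,0,0,0,0,1],
)

```text
time: 13.0
position: [0.492, -0.0246, 0.1285]
tool_rot: [0.707, 0.707, -0.001, -0.002]
ft_force: [0.7, 0.6, -5.2]
grip_width: 0.0465
grip_force: 40.0
```

jog_arm(
  motion=[-0.9,0.5,0,0,0,0,1,-0.9,0.8,0,0,0,0,1,-0.6,0.8,0,0,0,0,1,-0.4,0.7,0,0,0,0,1,-0.18,0.5,0,0,0,0,1,0,0.2,0,0,0,0,1,0,0,0,0,0,0,1,0,0,0,0,0,0,1],
)

```text
time: 14.0
position: [0.6329, -0.1417, 0.1289]
tool_rot: [0.707, 0.707, -0.001, -0.001]
ft_force: [0.3, 0.6, -5.8]
grip_width: 0.0463
grip_force: 40.0
```

```bash
python3 go.py 636.4 -142.4 49 0
```

```text
t 14.0 pos [ 632.9 -141.7  128.9] th 0.0 tilt [-0.18  0.06] q [-0.39  0.68  1.46 -0.    1.01 -0.39] w 46.3 F [ 0.3  0.6 -5.8] gf 40.0
at th 0: x -0.019 y 0.087 z 1.997
at th 0: x -0.019 y 0.087 z 1.997
turn z 0.0
```

jog_arm(
  motion=[-0.02,0.09,0.3,0,0,0,1,0,0,0.6,0,0,0,1,0,0,0.5,0,0,0,1,0,0,0.3,0,0,0,1,0,0,0.15,0,0,0,1,0,0,0.08,0,0,0,1,0,0,0,0,0,0,1,0,0,0,0,0,0,1],
)

```text
time: 15.0
position: [0.6388, -0.1434, 0.0531]
tool_rot: [0.707, 0.707, 0.0, 0.001]
ft_force: [0.1, -1.3, -4.9]
grip_width: 0.0463
grip_force: 40.0
```

jog_arm(
  motion=[0,0,0.03,0,0,0,1,0,0,0,0,0,0,1],
)

```text
time: 15.25
position: [0.6383, -0.1433, 0.0513]
tool_rot: [0.707, 0.707, 0.0, 0.0]
ft_force: [0.4, 0.6, -4.9]
grip_width: 0.0463
grip_force: 40.0
```

jog_arm(
  motion=[0,0,0.03,0,0,0,1,0,0,0,0,0,0,1],
)

```text
time: 15.5
position: [0.6382, -0.1432, 0.0498]
tool_rot: [0.707, 0.707, -0.0, -0.0]
ft_force: [-0.3, 0.0, -5.4]
grip_width: 0.0465
grip_force: 40.0
```

jog_arm(
  motion=[0.02,-0.04,0.03,0,0,0,1,0,0,0,0,0,0,1,0,0,0,0,0,0,1],
)

```text
time: 15.88
position: [0.6366, -0.1424, 0.0487]
tool_rot: [0.707, 0.707, -0.0, -0.0]
ft_force: [-0.3, 0.9, -5.5]
grip_width: 0.0466
grip_force: 40.0
```

jog_arm(
  motion=[0,0,0.02,0,0,0,1,0,0,0,0,0,0,1],
)

```text
time: 16.12
position: [0.6368, -0.1426, 0.0482]
tool_rot: [0.707, 0.707, -0.0, 0.0]
ft_force: [0.4, -0.5, -3.5]
grip_width: 0.0464
grip_force: 40.0
```

jog_arm(
  motion=[0,0,0.02,0,0,0,1,0,0,0,0,0,0,1],
)

```text
time: 16.38
position: [0.6368, -0.1428, 0.0479]
tool_rot: [0.707, 0.707, -0.0, 0.0]
ft_force: [-2.3, -1.1, 1.9]
grip_width: 0.0467
grip_force: 40.0
```

jog_arm(
  motion=[0,0,0,0,0,0,-0.2,0,0,0,0,0,0,-0.4,0,0,0,0,0,0,-0.6,0,0,0,0,0,0,-0.7,0,0,0,0,0,0,-0.7,0,0,-0.3,0,0,0,-0.7,0,0,-0.8,0,0,0,-0.7,0,0,-0.8,0,0,0,-0.7,0,0,-0.8,0,0,0,-0.7,0,0,-0.3,0,0,0,-0.5,0,0,0,0,0,0,-0.3],
)

```text
time: 17.75
position: [0.6371, -0.1426, 0.1682]
tool_rot: [0.707, 0.707, 0.0, 0.001]
ft_force: [0.2, -0.5, -0.6]
grip_width: 0.0622
grip_force: 0.0
```

```bash
python3 go.py 633.3 -260 130 90; python3 snap.py 636 -142 c48
```

```text
t 17.75 pos [ 637.1 -142.6  168.2] th -0.0 tilt [ 0.11 -0.04] q [-0.39  0.64  1.42  0.    1.08 -0.39] w 62.2 F [ 0.2 -0.5 -0.6] gf 0.0
at th -0: x -2.936 y -0.095 z 0.955
at th 90: x 0.095 y -2.936 z 0.955
turn z -22.5
```

View pics/c48.png

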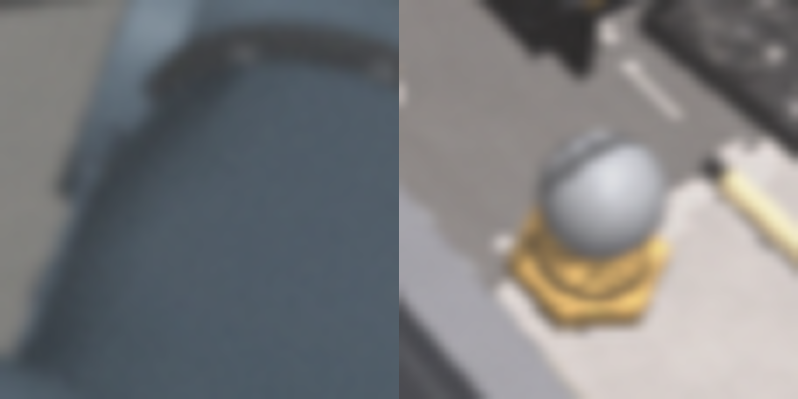

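Ball 48 is centred on its valve, in the scene crop at (603,193) above the nose. Ball 32 is next.

jog_arm(
  motion=[-0.4,0,0,0,0,-0.2,-0.3,-0.8,0,0,0,0,0,-0.3,-0.8,0,0,0,0,0,-0.3,-0.7,0,0,0,0,0,-0.3,-0.24,-0.08,0,0,0,-0.5,-0.3,0,0,0,0,0,-1,-0.3,0,0,0,0,0,-1,-0.3,0,0,0,0,0,-1,-0.3,0,0,0,0,0,-1,-0.3,0,0,0,0,0,-1,-0.3,0,0,0,0,0,-1,-0.3,0,0,0,0,0,-1,-0.3],
)

```text
time: 19.35
position: [0.6345, -0.261, 0.1663]
tool_rot: [0.493, 0.87, -0.0, -0.001]
ft_force: [-0.0, -0.7, -0.2]
grip_width: 0.0565
grip_force: 0.0
```

jog_arm(
  motion=[0,0,0,0,0,-1,-0.3,0,0,0,0,0,-1,-0.3,0,0,0,0,0,-1,-0.3,0,0,0,0,0,-1,-0.3,0,0,0,0,0,-1,-0.3,0,0,0,0,0,-1,-0.3,0,0,0,0,0,-1,-0.3,0,0,0,0,0,-1,-0.3,0,0,0,0,0,-1,-0.3,0,0,0,0,0,-1,-0.3,0,0,0,0,0,-1,-0.3,0,0,0,0,0,-1,-0.3],
)

```text
time: 20.85
position: [0.6345, -0.261, 0.1663]
tool_rot: [0.097, 0.995, 0.0, -0.001]
ft_force: [0.2, 0.5, 0.3]
grip_width: 0.0567
grip_force: 0.0
```

jog_arm(
  motion=[0,0,0.4,0,0,-1,-0.3,0,0,0.6,0,0,-1,-0.3,0,0,0.2,0,0,-0.8,-0.3,0,0,0,0,0,0,-0.3,0,0,0,0,0,0,-0.3],
)

```text
time: 21.48
position: [0.635, -0.2607, 0.1192]
tool_rot: [0.001, 1.0, -0.0, 0.0]
ft_force: [-0.5, -0.1, 0.1]
grip_width: 0.0566
grip_force: 0.0
```

```bash
python3 go.py 633.3 -260 18 90; python3 snap.py 633 -260 a32
```

```text
t 21.48 pos [ 635.  -260.7  119.2] th 89.9 tilt [ 0.02 -0.01] q [-0.55  0.74  1.36 -0.    1.04 -2.12] w 56.6 F [-0.5 -0.1  0.1] gf 0.0
at th 90: x 0.044 y 0.018 z 2.531
at th 90: x 0.044 y 0.018 z 2.531
turn z -0.02
```

View pics/a32.png

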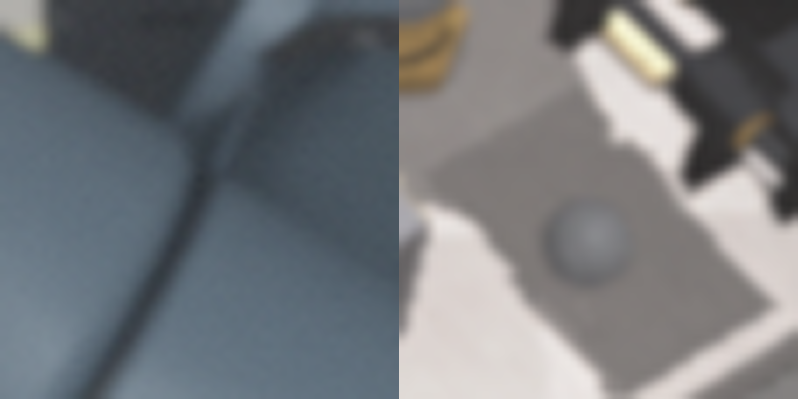

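```bash
python3 - <<'E'
from h import *
p0=proj("scene",[.633,-.26,.045])[0]
for X in([.635,-.2607,.108],[.635,-.2607+.028,.108],[.635,-.2607-.028,.108],[.6333,-.26,.016]): print(((proj("scene",X)[0]-p0)*7+[599,199]).round())
E
```

```text
[639.  98.]
[585.  40.]
[695. 158.]
[585. 242.]
```

The projections match: the fingers are predicted at (585,40) and (695,158), and the ball at (585,242) against (589,240) seen. I'll grasp ball 32.

jog_arm(
  motion=[0.04,0.02,0.5,0,0,0,-0.3,0,0,0.8,0,0,0,-0.3,0,0,0.8,0,0,0,-0.3,0,0,0.43,0,0,0,-0.3,0,0,0,0,0,0,-0.3,0,0,0,0,0,0,1,0,0,0,0,0,0,1,0,0,0,0,0,0,1,0,0,0,0,0,0,1],
  grip_force=30,
)

```text
time: 22.7
position: [0.6337, -0.2595, 0.0188]
tool_rot: [0.0, 1.0, -0.0, 0.001]
ft_force: [0.2, -0.3, 2.9]
grip_width: 0.0303
grip_force: 30.0
```

jog_arm(
  motion=[0,0,-0.3,0,0,0,1,0,0,-0.8,0,0,0,1,0,0,-0.8,0,0,0,1,0,0,-0.8,0,0,0,1,0,0,-0.5,0,0,0,1,0,0,0,0,0,0,1],
)

```text
time: 23.45
position: [0.6342, -0.2598, 0.1479]
tool_rot: [0.0, 1.0, -0.001, 0.002]
ft_force: [0.2, -0.3, -2.2]
grip_width: 0.0305
grip_force: 30.0
```

```bash
python3 go.py 398 348 130 90
```

```text
t 23.45 pos [ 634.2 -259.8  147.9] th 90.0 tilt [ 0.18 -0.11] q [-0.55  0.7   1.35  0.    1.09 -2.12] w 30.5 F [ 0.2 -0.3 -2.2] gf 30.0
at th 90: x 5.909 y 15.193 z 0.447
at th 90: x 5.905 y 15.195 z 0.447
turn z -0.0
```

jog_arm(
  motion=[0.2,0.4,0,0,0,0,1,0.4,0.8,0,0,0,0,1,0.4,0.8,0,0,0,0,1,0.4,0.8,0,0,0,0,1,0.3,0.8,0,0,0,0,1,0.3,0.8,0,0,0,0,1,0.3,0.8,0,0,0,0,1,0.3,0.8,0,0,0,0,1,0.3,0.8,0,0,0,0,1,0.3,0.8,0,0,0,0,1,0.3,0.8,0,0,0,0,1,0.3,0.8,0,0,0,0,1],
)

```text
time: 24.95
position: [0.48, 0.1097, 0.1447]
tool_rot: [0.0, 1.0, 0.0, -0.001]
ft_force: [1.0, -1.5, -1.5]
grip_width: 0.03
grip_force: 30.0
```

jog_arm(
  motion=[0.3,0.8,0,0,0,0,1,0.3,0.8,0,0,0,0,1,0.3,0.8,0,0,0,0,1,0.3,0.8,0,0,0,0,1,0.3,0.8,0,0,0,0,1,0.3,0.8,0,0,0,0,1,0.2,0.6,0.2,0,0,0,1,0.11,0.39,0.2,0,0,0,1,0,0.2,0.1,0,0,0,1,0,0,0,0,0,0,1,0,0,0,0,0,0,1],
)

```text
time: 26.32
position: [0.3975, 0.3478, 0.1259]
tool_rot: [0.001, 1.0, -0.0, -0.0]
ft_force: [-0.1, 0.5, -1.8]
grip_width: 0.0304
grip_force: 30.0
```

```bash
python3 go.py 398 348 50 90
```

```text
t 26.32 pos [397.5 347.8 125.9] th 89.9 tilt [-0.01 -0.02] q [ 0.51  0.56  1.77 -0.    0.81 -1.06] w 30.4 F [-0.1  0.5 -1.8] gf 30.0
at th 90: x -0.014 y 0.006 z 1.898
at th 90: x -0.014 y 0.006 z 1.898
turn z -0.02
```

jog_arm(
  motion=[-0.01,0,0.3,0,0,0,1,0,0,0.6,0,0,0,1,0,0,0.5,0,0,0,1,0,0,0.3,0,0,0,1,0,0,0.12,0,0,0,1,0,0,0.05,0,0,0,1,0,0,0,0,0,0,1,0,0,0,0,0,0,1],
)

```text
time: 27.32
position: [0.3978, 0.3486, 0.0517]
tool_rot: [0.0, 1.0, 0.0, 0.001]
ft_force: [0.2, 0.5, -2.1]
grip_width: 0.0307
grip_force: 30.0
```

jog_arm(
  motion=[0,0,0.03,0,0,0,1,0,0,0,0,0,0,1],
)

```text
time: 27.58
position: [0.3975, 0.3484, 0.0501]
tool_rot: [0.0, 1.0, 0.0, 0.0]
ft_force: [-0.3, 0.4, -1.8]
grip_width: 0.0305
grip_force: 30.0
```

jog_arm(
  motion=[0,0,0.02,0,0,0,1,0,0,0,0,0,0,1],
)

```text
time: 27.82
position: [0.3975, 0.3484, 0.0491]
tool_rot: [0.0, 1.0, -0.0, -0.0]
ft_force: [0.1, 0.2, -0.7]
grip_width: 0.0304
grip_force: 30.0
```

jog_arm(
  motion=[0,0,0.02,0,0,0,1,0,0,0,0,0,0,1],
)

```text
time: 28.08
position: [0.3974, 0.3484, 0.0483]
tool_rot: [0.0, 1.0, -0.0, -0.0]
ft_force: [-0.5, 0.1, -2.2]
grip_width: 0.0306
grip_force: 30.0
```

jog_arm(
  motion=[0,0,0.02,0,0,0,1,0,0,0,0,0,0,1],
)

```text
time: 28.32
position: [0.3977, 0.3485, 0.0476]
tool_rot: [0.0, 1.0, 0.0, 0.0]
ft_force: [0.3, -0.1, -1.0]
grip_width: 0.0303
grip_force: 30.0
```

jog_arm(
  motion=[0,0,0.02,0,0,0,1,0,0,0,0,0,0,1],
)

```text
time: 28.58
position: [0.398, 0.3487, 0.0471]
tool_rot: [0.0, 1.0, 0.0, 0.001]
ft_force: [-0.1, 0.3, 1.5]
grip_width: 0.0308
grip_force: 30.0
```

Contact is at the expected height, with no sideways force. I'll release and rise.

jog_arm(
  motion=[0,0,0,0,0,0,0.2,0,0,0,0,0,0,0,0,0,0,0,0,0,-0.2,0,0,0,0,0,0,-0.3,0,0,0,0,0,0,-0.3,0,0,-0.3,0,0,0,-0.3,0,0,-0.8,0,0,0,-0.3,0,0,-0.8,0,0,0,-0.5,0,0,-0.8,0,0,0,-0.5,0,0,-0.3,0,0,0,-0.5,0,0,0,0,0,0,-0.5],
)

```text
time: 29.95
position: [0.3978, 0.3486, 0.1676]
tool_rot: [0.0, 1.0, 0.0, 0.001]
ft_force: [0.2, 0.2, -0.3]
grip_width: 0.0652
grip_force: 0.0
```

```bash
python3 go.py 605.4 297.7 130 40; python3 snap.py 398 348 c32
```

```text
t 29.95 pos [397.8 348.6 167.6] th 90.0 tilt [0.1  0.05] q [ 0.51  0.49  1.74  0.    0.91 -1.06] w 65.2 F [ 0.2  0.2 -0.3] gf 0.0
at th 90: x -5.191 y -1.270 z 0.939
at th 40: x -4.311 y 3.159 z 0.939
turn z 12.5
```

View pics/c32.png

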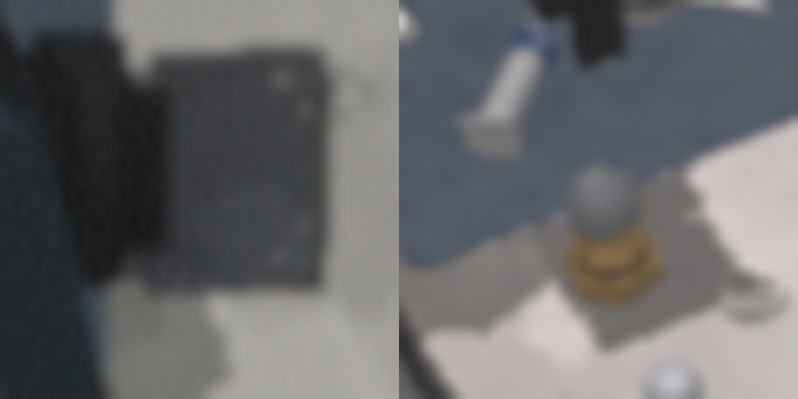

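Ball 32 is seated, in the crop at (605,200) on the nose. Ball 40 is next.

jog_arm(
  motion=[0,0,0,0,0,0.5,-0.5,0,0,0,0,0,1,-0.5,0,0,0,0,0,1,-0.5,0,0,0,0,0,1,-0.5,0,0,0,0,0,1,-0.5,0,0,0,0,0,1,-0.5,0,0,0,0,0,1,-0.5,0,0,0,0,0,1,-0.5,0,0,0,0,0,1,-0.5,0,0,0,0,0,1,-0.5,0,0,0,0,0,1,-0.5,0,0,0,0,0,1,-0.5],
)

```text
time: 31.55
position: [0.397, 0.3481, 0.1656]
tool_rot: [0.393, 0.92, -0.001, -0.001]
ft_force: [0.2, -0.4, -0.3]
grip_width: 0.0656
grip_force: 0.0
```

jog_arm(
  motion=[0,0,0,0,0,1,-0.5,-0.4,0.3,0.1,0,0,0,-0.5,-0.8,0.6,0.2,0,0,0,-0.5,-0.8,0.6,0.2,0,0,0,-0.5,-0.8,0.6,0.2,0,0,0,-0.5,-0.7,0.5,0.2,0,0,0,-0.5,-0.5,0.36,0,0,0,0,-0.5,-0.3,0.2,0,0,0,0,-0.5,0,0,0,0,0,0,-0.5,0,0,0,0,0,0,-0.5],
)

```text
time: 32.8
position: [0.6038, 0.2979, 0.1305]
tool_rot: [0.423, 0.906, -0.0, -0.001]
ft_force: [0.2, -0.3, -0.5]
grip_width: 0.0653
grip_force: 0.0
```

```bash
python3 go.py 605.4 297.7 19 40; python3 snap.py 605.4 297.7 a40
```

```text
t 32.8 pos [603.8 297.9 130.5] th 40.0 tilt [-0.09 -0.01] q [ 0.29  0.71  1.39  0.    1.05 -0.41] w 65.3 F [ 0.2 -0.3 -0.5] gf 0.0
at th 40: x -0.029 y 0.027 z 2.786
at th 40: x -0.029 y 0.027 z 2.786
turn z 0.0
```

View pics/a40.png

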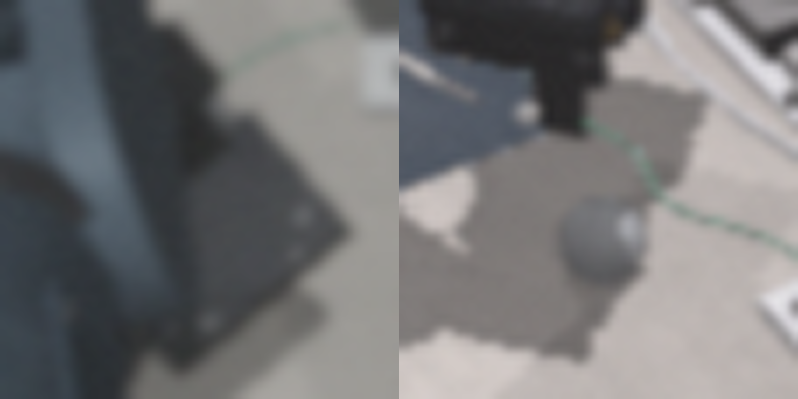

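Ball 40 is at (602,240), the tool is above it, and the cable and frame are clear. I'll grasp.

jog_arm(
  motion=[-0.02,0.02,0.5,0,0,0,-0.5,0,0,0.8,0,0,0,-0.5,0,0,0.8,0,0,0,-0.5,0,0,0.5,0,0,0,-0.5,0,0,0.16,0,0,0,-0.5,0,0,0,0,0,0,-0.5,0,0,0,0,0,0,1,0,0,0,0,0,0,1,0,0,0,0,0,0,1,0,0,0,0,0,0,1],
  grip_force=35,
)

```text
time: 34.15
position: [0.6066, 0.2979, 0.021]
tool_rot: [0.423, 0.906, 0.001, 0.001]
ft_force: [1.0, 0.0, 1.8]
grip_width: 0.0388
grip_force: 35.0
```

jog_arm(
  motion=[0,0,-0.3,0,0,0,1,0,0,-0.8,0,0,0,1,0,0,-0.8,0,0,0,1,0,0,-0.8,0,0,0,1,0,0,-0.4,0,0,0,1,0,0,0,0,0,0,1],
)

```text
time: 34.9
position: [0.6065, 0.2979, 0.1456]
tool_rot: [0.423, 0.906, 0.001, 0.001]
ft_force: [0.3, 0.5, -3.5]
grip_width: 0.0383
grip_force: 35.0
```

```bash
python3 go.py 490 250 140 40 490 -19 140 40
```

```text
t 34.9 pos [606.5 297.9 145.6] th 40.0 tilt [0.13 0.04] q [ 0.29  0.69  1.37  0.    1.07 -0.41] w 38.3 F [ 0.3  0.5 -3.5] gf 35.0
at th 40: x 0.954 y -3.001 z 0.139
at th 40: x 0.955 y -3.000 z 0.139
turn z -0.0
at th 40: x -4.200 y -7.322 z 0.139
at th 40: x -4.197 y -7.323 z 0.139
turn z -0.0
```

jog_arm(
  motion=[0.1,-0.4,0,0,0,0,1,0.25,-0.8,0,0,0,0,1,0.25,-0.8,0,0,0,0,1,0.25,-0.7,0,0,0,0,1,0.1,-0.3,0,0,0,0,1,-0.4,-0.3,0,0,0,0,1,-0.8,-0.7,0,0,0,0,1,-0.8,-0.7,0,0,0,0,1,-0.8,-0.7,0,0,0,0,1,-0.8,-0.7,0,0,0,0,1,-0.8,-0.6,0,0,0,0,1,-0.5,-0.4,0,0,0,0,1],
)

```text
time: 36.4
position: [0.4918, -0.0093, 0.1444]
tool_rot: [0.424, 0.906, 0.0, 0.001]
ft_force: [-0.2, -0.3, -3.0]
grip_width: 0.0385
grip_force: 35.0
```

jog_arm(
  motion=[-0.25,-0.22,0,0,0,0,1,0,0,0,0,0,0.5,1,0,0,0,0,0,1,1,0,0,0,0,0,1,1,0,0,0,0,0,1,1,0,0,0,0,0,1,1,0,0,0,0,0,1,1,0,0,0,0,0,1,1,0,0,0,0,0,1,1,0,0,0,0,0,1,1,0,0,0,0,0,1,1,0,0,0,0,0,1,1],
)

```text
time: 37.9
position: [0.4895, -0.0179, 0.1443]
tool_rot: [0.72, 0.694, 0.0, -0.0]
ft_force: [-0.5, -0.2, -1.7]
grip_width: 0.0387
grip_force: 35.0
```

jog_arm(
  motion=[0,0,0,0,0,1,1,0,0,0,0,0,1,1,0,0,0,0,0,1,1,0,0,0,0,0,1,1,0,0,0,0,0,1,1,0,0,0,0,0,1,1,0,0,0,0,0,1,1,0,0,0,0,0,0,1],
)

```text
time: 38.9
position: [0.4896, -0.0181, 0.1443]
tool_rot: [0.866, 0.501, 0.0, -0.0]
ft_force: [-0.2, -0.7, -2.8]
grip_width: 0.0383
grip_force: 35.0
```

```bash
python3 go.py 601 -18.8 100 -30
```

```text
t 38.9 pos [489.6 -18.1 144.3] th -29.9 tilt [-0.01  0.02] q [-0.27  0.49  1.85  0.    0.8   0.26] w 38.3 F [-0.2 -0.7 -2.8] gf 35.0
at th -30: x 1.375 y 2.423 z 1.108
at th -30: x 1.378 y 2.422 z 1.108
turn z 0.02
```

jog_arm(
  motion=[0.17,0.3,0.1,0,0,0,1,0.37,0.65,0.3,0,0,0,1,0.37,0.65,0.3,0,0,0,1,0.27,0.47,0.3,0,0,0,1,0.13,0.25,0.1,0,0,0,1,0.06,0.1,0,0,0,0,1,0,0,0,0,0,0,1,0,0,0,0,0,0,1,0,0,0,0,0,0,1],
)

```text
time: 40.02
position: [0.6003, -0.0201, 0.1008]
tool_rot: [0.866, 0.5, -0.0, -0.0]
ft_force: [0.4, 0.1, -2.4]
grip_width: 0.0384
grip_force: 35.0
```

```bash
python3 go.py 601 -18.8 50 -30; python3 snap.py 601 -18.8 b40
```

```text
t 40.02 pos [600.3 -20.1 100.8] th -30.0 tilt [-0. -0.] q [-0.22  0.67  1.6  -0.    0.87  0.3 ] w 38.4 F [ 0.4  0.1 -2.4] gf 35.0
at th -30: x 0.037 y -0.002 z 1.269
at th -30: x 0.037 y -0.002 z 1.269
turn z -0.01
```

View pics/b40.png

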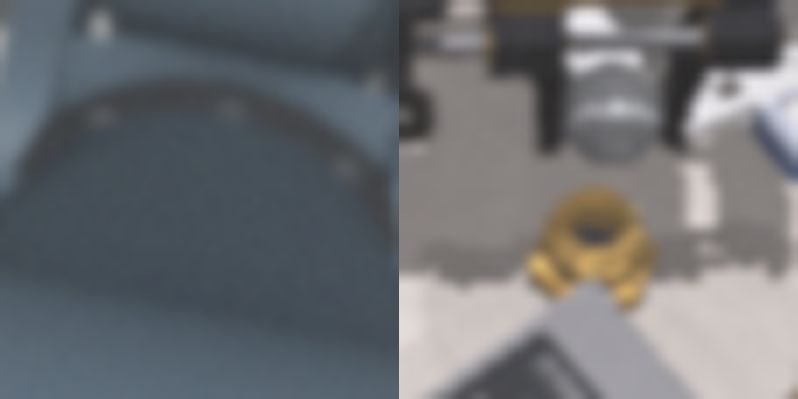

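```bash
python3 - <<'E'
from h import *
p0=proj("scene",[.601,-.0188,.045])[0]
for X in([.6003,-.0201,.0998],[.601,-.0188,.034],[.603,-.0188,.034],[.601,-.0168,.034]): print(((proj("scene",X)[0]-p0)*7+[599,199]).round())
E
```

```text
[610. 110.]
[597. 217.]
[601. 215.]
[594. 213.]
```

The ball at (613,118) hangs above mouth 40 at (596,217), as predicted to within 1–3 mm. I'll lower it with a small shift.

jog_arm(
  motion=[0.06,0,0.3,0,0,0,1,0,0,0.4,0,0,0,1,0,0,0.3,0,0,0,1,0,0,0.15,0,0,0,1,0,0,0.05,0,0,0,1,0,0,0,0,0,0,1,0,0,0,0,0,0,1],
)

```text
time: 41.0
position: [0.6024, -0.0181, 0.0528]
tool_rot: [0.866, 0.5, 0.0, 0.0]
ft_force: [-0.0, -0.6, -2.1]
grip_width: 0.0383
grip_force: 35.0
```

jog_arm(
  motion=[0,0,0.03,0,0,0,1,0,0,0,0,0,0,1],
)

```text
time: 41.25
position: [0.6021, -0.018, 0.0513]
tool_rot: [0.866, 0.5, 0.0, 0.0]
ft_force: [0.7, -0.5, -2.7]
grip_width: 0.0383
grip_force: 35.0
```

jog_arm(
  motion=[0,0,0.02,0,0,0,1,0,0,0,0,0,0,1],
)

```text
time: 41.5
position: [0.6019, -0.018, 0.0503]
tool_rot: [0.866, 0.5, -0.0, -0.0]
ft_force: [-0.0, 0.6, -2.3]
grip_width: 0.0384
grip_force: 35.0
```

jog_arm(
  motion=[0,0,0.02,0,0,0,1,0,0,0,0,0,0,1],
)

```text
time: 41.75
position: [0.602, -0.0181, 0.0495]
tool_rot: [0.866, 0.5, -0.0, -0.0]
ft_force: [-0.4, 0.3, -1.6]
grip_width: 0.0383
grip_force: 35.0
```

jog_arm(
  motion=[0,0,0.03,0,0,0,1,0,0,0,0,0,0,1],
)

```text
time: 42.0
position: [0.602, -0.0182, 0.0491]
tool_rot: [0.866, 0.5, -0.0, 0.0]
ft_force: [-1.5, -0.8, 4.3]
grip_width: 0.0384
grip_force: 35.0
```

jog_arm(
  motion=[0,0,0.02,0,0,0,1,0,0,0,0,0,0,1],
)

```text
time: 42.25
position: [0.6021, -0.0182, 0.0489]
tool_rot: [0.866, 0.5, 0.0, 0.0]
ft_force: [-2.8, -1.3, 8.8]
grip_width: 0.0384
grip_force: 35.0
```

jog_arm(
  motion=[0,0,0.01,0,0,0,1,0,0,0,0,0,0,1],
)

```text
time: 42.5
position: [0.6022, -0.0183, 0.0489]
tool_rot: [0.866, 0.5, 0.0, 0.0]
ft_force: [-3.0, -0.4, 10.8]
grip_width: 0.0387
grip_force: 35.0
```

jog_arm(
  motion=[-0.02,-0.02,-0.03,0,0,0,1,0,0,0,0,0,0,1,0,0,0.02,0,0,0,1,0,0,0,0,0,0,1],
)

```text
time: 43.0
position: [0.6009, -0.0185, 0.0481]
tool_rot: [0.866, 0.5, -0.0, 0.0]
ft_force: [-2.1, 0.6, 5.7]
grip_width: 0.0384
grip_force: 35.0
```

jog_arm(
  motion=[0,0,0,0,0,0,0,0,0,0,0,0,0,-0.2,0,0,0,0,0,0,-0.4,0,0,0,0,0,0,-0.5,0,0,0,0,0,0,-0.5,0,0,-0.3,0,0,0,-0.5,0,0,-0.8,0,0,0,-0.5,0,0,-0.8,0,0,0,-0.5,0,0,-0.8,0,0,0,-0.5,0,0,-0.8,0,0,0,-0.5,0,0,0,0,0,0,-0.5],
)

```text
time: 44.38
position: [0.603, -0.0187, 0.1912]
tool_rot: [0.866, 0.5, 0.003, 0.003]
ft_force: [0.4, 0.1, 0.5]
grip_width: 0.0655
grip_force: 0.0
```

```bash
python3 go.py 420 -120 190 -30
```

```text
t 44.38 pos [603.  -18.7 191.2] th -30.0 tilt [ 0.43 -0.09] q [-0.22  0.55  1.54  0.    1.05  0.31] w 65.5 F [0.4 0.1 0.5] gf 0.0
at th -30: x -4.481 y -2.694 z 0.031
at th -30: x -4.481 y -2.696 z 0.031
turn z -0.0
```

jog_arm(
  motion=[-0.4,-0.3,0,0,0,0,-0.5,-0.8,-0.5,0,0,0,0,-0.5,-0.8,-0.5,0,0,0,0,-0.5,-0.8,-0.5,0,0,0,0,-0.5,-0.8,-0.4,0,0,0,0,-0.5,-0.5,-0.3,0,0,0,0,-0.5,-0.3,-0.2,0,0,0,0,-0.5,0,0,0,0,0,0,-0.5,0,0,0,0,0,0,-0.5],
)

```text
time: 45.5
position: [0.4201, -0.1167, 0.1876]
tool_rot: [0.866, 0.5, 0.0, 0.0]
ft_force: [0.1, -0.1, -0.2]
grip_width: 0.0653
grip_force: 0.0
```

```bash
python3 - <<'E'
from h import *
V={48:(636.4,-142.4),40:(601,-18.8),32:(398,348),24:(377,235)}
rows=[]
for n in("top","scene"):
    im=robot.camera(n);cv2.imwrite(f"pics/f_{n}.png",im);r=[]
    for k,(x,y) in V.items():
        p,_=proj(n,[x/1000,y/1000,.034+{48:.0152,40:.0127,32:.0101,24:.0076}[k]])
        r.append(cv2.resize(cv2.getRectSubPix(im,(40,40),(float(p[0]),float(p[1]))),(200,200),interpolation=cv2.INTER_CUBIC))
        cv2.circle(r[-1],(99,99),2,(0,0,255),-1)
    rows.append(np.hstack(r))
cv2.imwrite("pics/final.png",np.vstack(rows))
E
```

```text
(no output)
```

View pics/final.png

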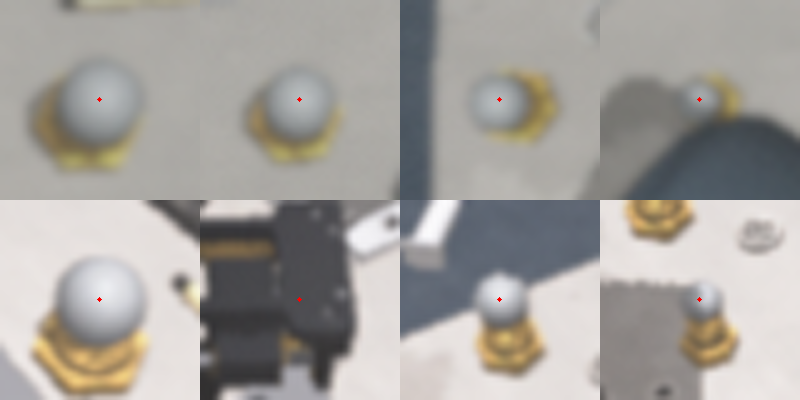

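All four balls sit at their predicted seated centres, and the robot is clear of everything. I'm handing in.

```bash
python3 -c "
from rig import robot
print(robot.hand_in())"
```

```text
the job is handed in; nothing more can be done
None
```

All four balls were lowered onto the valves of their own size and the job is handed in at about 45.6 s. The final pictures show each ball at its predicted seated position (ball 40 checked from the top view only), but the hand-in returned no verdict.

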